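# Pack the table caddy for supper outside

## Task

Pack the oak caddy for supper outside: swing its carrying handle down out of the way, stand the pepper mill, salt shaker, spice jar and honey jar, whichever of them are out, upright in the bottle compartments, and lay the matchbox and tea light, if they are out, flat in the open bay. When everything is packed, swing the handle back upright, ready to carry; leave the mug, espresso cup and wooden spoon alone.

Things in the scene. Friction and masses are not known exactly. Their poses are not given: they have to be found in the camera images.
- caddy: Low open oak tray, loose (1.6 kg), outside 184 (its x) x 290 (its y) x 50 mm high, walls 9 mm. Origin: centre of its underside, z up. Inner floor at 11 mm. At y = -136 to +30 mm four square bottle compartments, 80 mm each inside, dividers 6 mm thick with tops at 42 mm; at y = +36 to +136 mm one open bay, 166 (x) x 100 (y) mm.
- handle (a joint): Carrying handle of the caddy: steel hoop with a round wooden grip, hinged at the caddy's ends about its y axis. 0 = upright over its middle; positive leans to the caddy's +x side (away from the robot), negative to -x; stops at -1.2 and +1.2 rad. Stiff hinge (about 0.3 N m): it stays where it is left. Its flat side bars run just outside the caddy's ends (y = -150, +150 mm).
- handle_grip (a point): Centre of the handle's round wooden grip, which is 22 mm thick and 120 mm long, parallel to the caddy's y axis, 170 mm from the hinge line; about 200 mm above the worktop when upright and 92 mm at the stops. It turns freely between finger pads that hold it lightly (about 10 N).
- handle_hinge (a point): Point on the handle's hinge line, in the middle of the caddy, 30 mm above its underside.
- cell_fr (a point): Centre of the floor of the bottle compartment on the caddy's -x, -y side.
- cell_fl (a point): Centre of the floor of the bottle compartment on the caddy's -x side, next to the open bay.
- cell_br (a point): Centre of the floor of the bottle compartment on the caddy's +x, -y side.
- cell_bl (a point): Centre of the floor of the bottle compartment on the caddy's +x side, next to the open bay.
- bay (a point): Centre of the floor of the caddy's open bay.
- pepper_mill: Dark wooden pepper mill, 170 mm tall, 58 mm at the widest (foot), head 50 mm thick from 123 to 159 mm above its foot, with a small metal knob on top. Origin at the centre of its foot, z up. 0.18 kg. May be absent.
- salt_shaker: Clear salt shaker with a grey cap, 90 mm tall, round, body 44 mm thick up to 66 mm, cap 34 mm. Origin at the centre of its foot, z up. 0.1 kg. May be absent.
- spice_jar_a: Clear spice jar with a red cap, 106 mm tall, round, body 42 mm and cap 45 mm thick. Origin at the centre of its foot, z up. 0.11 kg. May be absent.
- honey_jar: Squat round honey jar with a black lid, 86 mm tall, 65 mm thick. Origin at the centre of its foot, z up. About 0.33 kg. May be absent.
- matchbox: Flat matchbox, 57 mm (its x) by 60 mm (its y) by 18 mm high. Origin at the centre of its underside, z up. 20 g; its tray does not slide. May be absent.
- tea_light: Tea light in a small cup, 38 mm thick, 15 mm high. Origin at the centre of its underside, z up. 20 g. May be absent.
- mug: Blue mug, 94 mm high, 82 mm thick, a bystander at the back. Origin at the centre of its underside's outline with the handle, z up.
- espresso_cup: White espresso cup, 49 mm high, 59 mm thick, a bystander at the back. Origin as for the mug.
- wooden_spoon: Wooden cooking spoon, 338 mm long, 15 mm high, lying along the front edge of the worktop, a bystander. Origin at its middle, on its underside.
Things that resemble listed ones, but are neither listed nor needed, are in the scene too. Several things have the shape of the pepper_mill; the one meant has the colours described above.

How it is judged:
On the way, in this order (a step that is already met when the one before it is completed fails the run):
1. the handle is swung down clear of the caddy's opening (at least 0.9 rad from upright) ((value of joint handle above 0.9 rad or value of joint handle below -0.9 rad)), for 0.2 s.
2. everything that is out is packed: bottles and jars upright on the floor of the compartments, matchbox and tea light flat in the bay (x of pepper_mill in the frame of caddy between -0.083 and 0.083 m and y of pepper_mill in the frame of caddy between -0.136 and 0.03 m and z of pepper_mill in the frame of caddy between 0.004 and 0.018 m and angle between each of pepper_mill, salt_shaker, spice_jar_a, honey_jar's own z axis and vertical below 0.15 rad and x of salt_shaker in the frame of caddy between -0.083 and 0.083 m and y of salt_shaker in the frame of caddy between -0.136 and 0.03 m and z of salt_shaker in the frame of caddy between 0.004 and 0.018 m and x of spice_jar_a in the frame of caddy between -0.083 and 0.083 m and y of spice_jar_a in the frame of caddy between -0.136 and 0.03 m and z of spice_jar_a in the frame of caddy between 0.004 and 0.018 m and x of honey_jar in the frame of caddy between -0.083 and 0.083 m and y of honey_jar in the frame of caddy between -0.136 and 0.03 m and z of honey_jar in the frame of caddy between 0.004 and 0.018 m and x of matchbox in the frame of caddy between -0.083 and 0.083 m and y of matchbox in the frame of caddy between 0.036 and 0.136 m and z of matchbox in the frame of caddy between 0.004 and 0.018 m and angle between each of matchbox, tea_light's own z axis and vertical below 0.3 rad and x of tea_light in the frame of caddy between -0.083 and 0.083 m and y of tea_light in the frame of caddy between 0.036 and 0.136 m and z of tea_light in the frame of caddy between 0.004 and 0.018 m), for 0.2 s.
At the end, for the whole second after the job is handed in: Every bottle or jar present stands upright (within 0.15 rad) on the floor of the compartments, every small thing present lies flat on the floor of the open bay, the handle is within 0.2 rad of upright, and the caddy stands level on the worktop with everything at rest (all of step 2 and value of joint handle between -0.2 and 0.2 rad and angle between caddy's own z axis and vertical below 0.05 rad and height (world z) of caddy below 0.01 m and linear speed of caddy below 0.02 m/s and linear speed of each of pepper_mill, salt_shaker, spice_jar_a, honey_jar, matchbox, tea_light below 0.03 m/s); the robot touches nothing.
It fails at once if the mug is pushed more than 4 cm or knocked over (distance of mug from where it was at the start of the episode above 0.04 m or angle between mug's own z axis and vertical above 0.5 rad).
It fails at once if the espresso cup is pushed more than 4 cm or knocked over (distance of espresso_cup from where it was at the start of the episode above 0.04 m or angle between espresso_cup's own z axis and vertical above 0.5 rad).
It fails at once if the wooden spoon is pushed more than 4 cm or knocked over (distance of wooden_spoon from where it was at the start of the episode above 0.04 m or angle between wooden_spoon's own z axis and vertical above 0.5 rad).
Of pepper_mill, salt_shaker, spice_jar_a, honey_jar, matchbox, tea_light only 4 to 6 are there at a start; the rules pass over those that are not, and their reading is None.
At some moment in a run one of honey_jar, matchbox, tea_light may be knocked a few centimetres aside while the robot is not near it.
It also fails if it takes over 210 s, if anything falls off the work surface, if the arm or the gripper's body presses on something with over 40 N, if the wrist force passes 120 N, or if a joint passes its speed limit or range.

## Robot

A 6-joint arm with a two-finger parallel gripper is mounted at the origin on a cart in front of the work surface, level with it; the furniture and walls round the work are solid. World frame = base frame: x ahead of the robot, y to its left, z up, the work surface at z = 0. Lengths are in m, angles in rad, forces in N, time in s.
With the tool pointing down it reaches from about 0.325 to 0.85 m from the base axis. Payload 15.5 kg.
Tool frame: the origin (TCP) lies midway between the tips of the shut fingers; the grasp point (between the pads) lies 19 mm behind it; z points along the fingers, y is the line along which they close (so a half turn about z gives the same grasp; the last joint's range is limited). The gripper opens to 91 mm and grips with 3 to 60 N. Pads are 32 mm wide; open, the fingers measure 118 mm over their backs; the gripper's body (76 mm by 178 mm) begins 60 mm behind the grasp point.
Start: joints at [1.111, 0.494, 1.345, -0, 1.302, -0.096], TCP at [0.222, 0.584, 0.214] pointing down, gripper open.
Joint ranges: [-2.91, 2.91], [-0.82, 2.16], [0.22, 2.67], [-1.22, 4.37], [0.12, 2.79], [-3.08, 3.08]. Speed limits (rad/s): [1.89, 1.89, 2.57, 3.01, 3.01, 3.01].

## Interface

Orientations are given as a unit quaternion [x, y, z, w].
In Python, from plant import r gives the robot as it stands.
- The arm moves only by the shell command python3 -m handwheel 'ROWS' [FORCE]. ROWS is JSON, a list that holds one entry, the list of rows, each a list of 5 numbers: the shift along the world's x, y, z in m, then the turn about the world's z in degrees, then the opening, from -1 (shut) to 1 (fully open). In form: [[[tx, ty, tz, spin, claw], ...]]. A call has exactly 10 rows; each row shifts and turns the commanded pose from where the row before left it; what a row does not reach is not made up. A row lasts 1/12 s, in which the tool goes at most 41.7 mm and 7.16 degrees, less where a joint would pass 70% of its speed; a pose out of reach is approached as far as the arm can. A call with a gripper value outside its range is refused whole. The fingers move at their own pace and stop on an object; FORCE is the grip in N (left out, the last holds). Time passes only in rows, so rows that do not move let the fingers close, or fill a call up. It gives the time, the measured TCP pose, the force, the opening and the grip force at its end, in the units of the state.
- r.observe(): the state, without advancing time (a new reading comes with each control period).
- r.snapshot(name): name is "side" or "top"; returns the picture (384x512x3 uint8, red, green, blue); there is no depth.
- r.calibration(name): a dict with "camera_matrix" (3x3 intrinsics, pixels), "eye" and "orientation" of the camera in the world. Camera axes: x right, y down, z forward; pixel columns grow to the right and rows downward; lengths in m; the calibration is good to about 2 mm. A picture is of the moment at which its call begins. calibration takes no time and is no camera call.
- r.finish_job(): hands the job in; it is judged then, once.
The state is a dict: "clock": time; "q": joint angles; "qd": joint speeds; "tau": joint torques, N m; "position": TCP position; "tcp_rot": TCP orientation; "ft_force": force on the tool from outside, world axes, zero at the start; "torque": the same for the moment, N m; "width": finger opening in m; "grasp_force": force on a finger pad.
Only numpy, scipy, OpenCV 4.12 (cv2) and the standard library are available. Lean on these libraries where they do the work, as an engineer would, in place of code of your own. Each camera call takes 0.05 s, during which the arm holds its last target. There are 200 camera calls.

## Working session

There is one attempt and no reset: what is moved stays moved. The work goes in short steps, Python scripts to look and compute and a shell command to move; the robot and the scene stay as the last step left them, time stands still between calls to the robot, and variables do not carry over. Pictures are saved under pics/ and viewed, at most 15 in all, crops included, and the job is handed in when it is done.

```bash
mkdir -p pics; cat > h.py <<'E'
import numpy as np, cv2
from scipy.spatial.transform import Rotation as R
from plant import r
def snap(n,f):
    im=r.snapshot(n); cv2.imwrite(f'pics/{f}.png',im[:,:,::-1]); return im
def cal(n):
    c=r.calibration(n); o=np.array(c['orientation'])
    M=o if o.shape==(3,3) else R.from_quat(o).as_matrix()
    return np.array(c['camera_matrix']),np.array(c['eye']),M
def ray(n,u,v):
    K,e,M=cal(n); return e,M@np.linalg.solve(K,[u,v,1.])
def plane(n,u,v,z):
    e,d=ray(n,u,v); return (e+d*(z-e[2])/d[2]).round(4)
def proj(n,p):
    K,e,M=cal(n); q=K@(M.T@(np.array(p)-e)); return (q[:2]/q[2]).round(1)
E
python3 - <<'E'
from h import *
a=snap('top','t0');b=snap('side','s0')
for n in('top','side'):
    c=r.calibration(n);print(c)
for n,i in(('t0',a),('s0',b)): cv2.imwrite(f'pics/{n}b.png',cv2.resize(i[:,:,::-1],(800,600),interpolation=cv2.INTER_CUBIC))
print(r.observe())
E
```

```text
{'camera_matrix': array([[436.25653828,   0.        , 250.72759797],
       [  0.        , 436.25653828, 195.32630232],
       [  0.        ,   0.        ,   1.        ]]), 'eye': array([0.15721526, 0.01920893, 1.38832778]), 'orientation': array([-0.61729327,  0.76880197, -0.12936466,  0.10562824])}
{'camera_matrix': array([[363.09673114,   0.        , 253.96922322],
       [  0.        , 363.09673114, 187.07877798],
       [  0.        ,   0.        ,   1.        ]]), 'eye': array([ 0.01302967, -1.03440605,  0.92688654]), 'orientation': array([ 0.85776464, -0.24033408,  0.11132594, -0.44055181])}
{'clock': 0.1, 'q': array([ 1.11148375e+00,  4.94120527e-01,  1.34604852e+00,  1.64802576e-05,
        1.30250273e+00, -9.55265320e-02]), 'qd': array([ 0.00011661, -0.00064655, -0.00162719, -0.00041045, -0.00317259,
       -0.00026317]), 'tau': array([ 1.31631623e-03, -8.80232549e+01, -3.82538295e+01,  7.10054068e-02,
        4.81736823e-02, -6.39267455e-05]), 'position': array([0.22224381, 0.58379607, 0.21340521]), 'tcp_rot': array([ 1.80893815e-01,  9.83502484e-01, -5.16755659e-04, -1.55412644e-04]), 'ft_force': array([-0.45435997, -0.7574549 ,  0.29436639]), 'torque': array([0.03584167, 0.02015297, 0.01011152]), 'grasp_force': 0.0, 'width': 0.09129069654380634}
```

View pics/t0b.png

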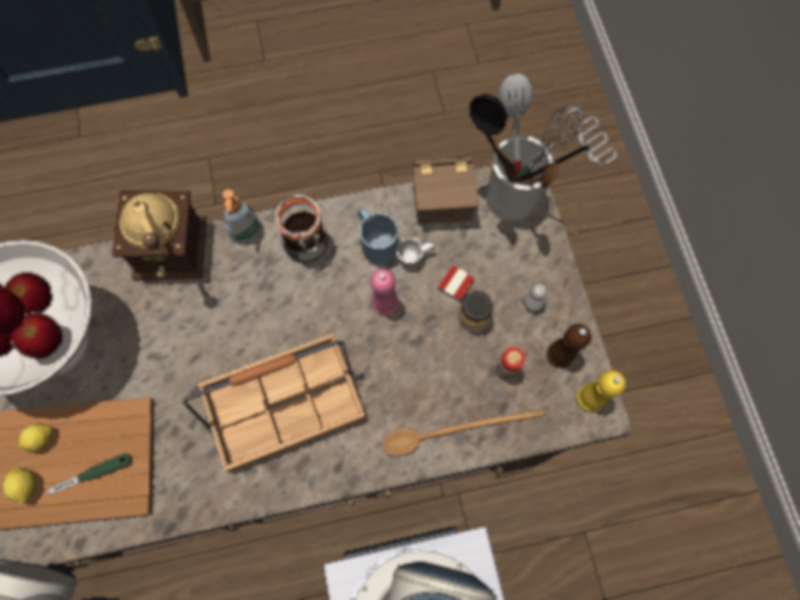

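View pics/s0b.png

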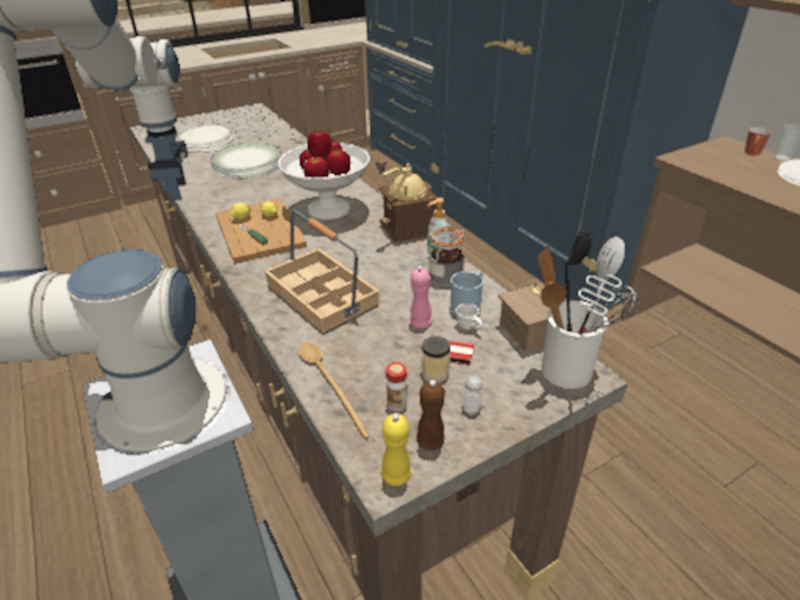

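The top view shows the caddy at about (283,402) of 800x600, with the handle near upright. The brown mill is at (575,340), salt (537,295), spice jar (513,360), honey (477,312) and matchbox (457,283). There is no tea light in sight. Next I take enlarged crops for exact pixels.

```bash
python3 - <<'E'
from h import *
a=cv2.imread('pics/t0.png');b=cv2.imread('pics/s0.png')
c=a[150:310,110:410]
A=cv2.resize(a[150:300,270:420],(600,600),interpolation=cv2.INTER_CUBIC)
for i in range(0,150,10): cv2.putText(A,str(270+i),(i*4,8),0,.3,(255,255,255));cv2.putText(A,str(150+i),(0,i*4+4),0,.3,(255,255,255));cv2.line(A,(i*4,10),(i*4,14),(255,255,255));cv2.line(A,(22,i*4),(26,i*4),(255,255,255))
cv2.imwrite('pics/ta.png',A)
B=cv2.resize(a[200:310,110:260],(800,587),interpolation=cv2.INTER_CUBIC);s=800/150
for i in range(0,150,10): cv2.putText(B,str(110+i),(int(i*s),8),0,.3,(255,255,255));cv2.putText(B,str(200+i),(0,int(i*s)+4),0,.3,(255,255,255));cv2.line(B,(int(i*s),10),(int(i*s),14),(255,255,255));cv2.line(B,(22,int(i*s)),(26,int(i*s)),(255,255,255))
cv2.imwrite('pics/tb.png',B)
C=cv2.resize(b[120:320,160:320],(480*5//4,600*5//4),interpolation=cv2.INTER_CUBIC)[:, :]
C=cv2.resize(b[120:320,160:320],(480,600),interpolation=cv2.INTER_CUBIC)
for i in range(0,200,10): cv2.putText(C,str(160+i),(i*3,8),0,.3,(255,255,255));cv2.putText(C,str(120+i),(0,i*3+4),0,.3,(255,255,255));cv2.line(C,(i*3,10),(i*3,14),(255,255,255));cv2.line(C,(22,i*3),(26,i*3),(255,255,255))
cv2.imwrite('pics/sa.png',C)
E
```

```text
(no output)
```

View pics/ta.png

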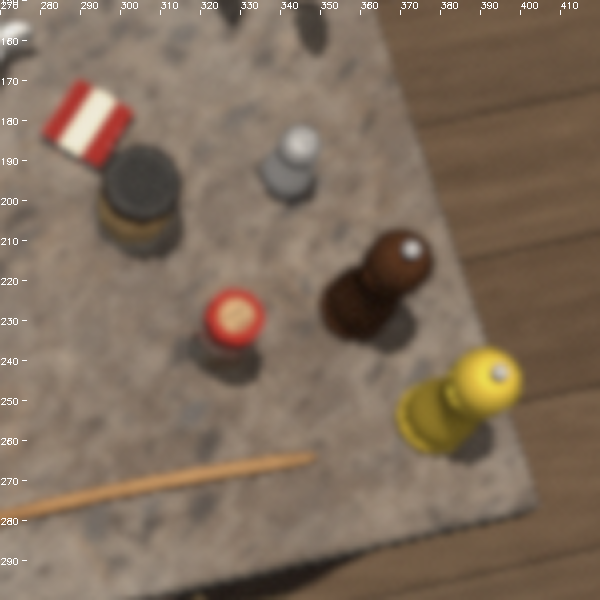

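View pics/tb.png

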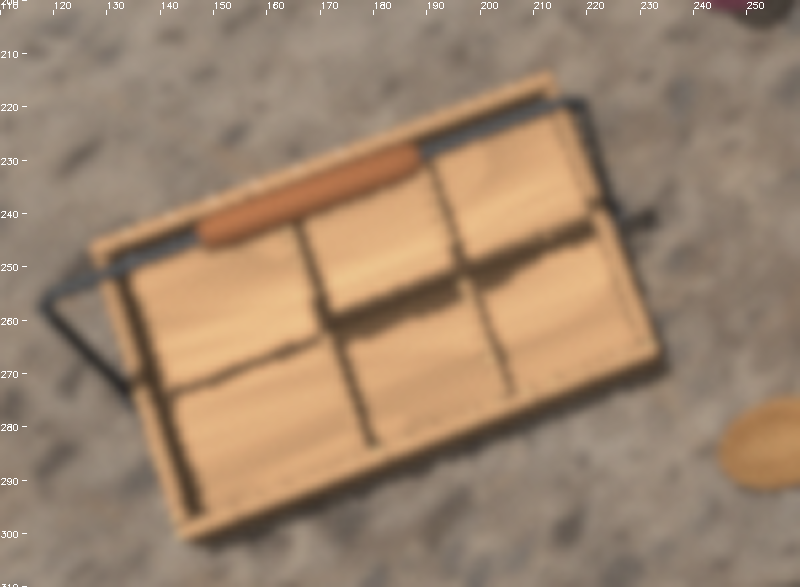

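View pics/sa.png

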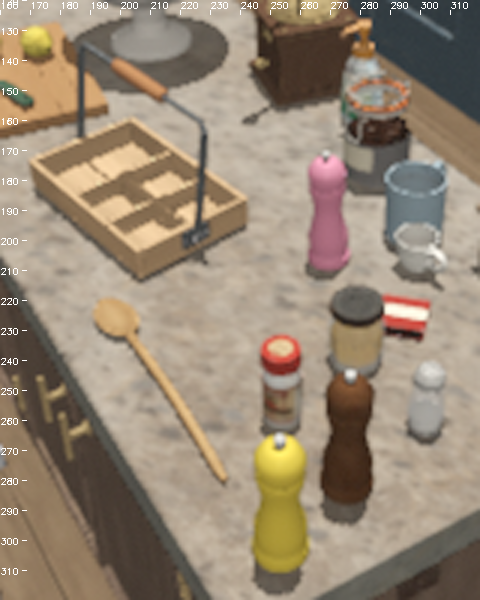

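```bash
cat >> h.py <<'E'
def tri(pt,ps):
    e1,d1=ray('top',*pt);e2,d2=ray('side',*ps)
    d1/=np.linalg.norm(d1);d2/=np.linalg.norm(d2)
    t=np.linalg.lstsq(np.c_[d1,-d2],e2-e1,rcond=None)[0]
    p,q=e1+t[0]*d1,e2+t[1]*d2
    return ((p+q)/2).round(4),round(np.linalg.norm(p-q),4)
E
python3 - <<'E'
from h import *
C=[plane('top',*p,.05)[:2] for p in[(127,246),(213,215),(233.5,267),(144,301)]]
print(C,np.mean(C,0));C=np.array(C)
for i in range(4):
    d=C[(i+1)%4]-C[i];print(np.linalg.norm(d).round(4),np.degrees(np.arctan2(d[1],d[0])).round(1))
print('grip',tri((170,236),(206,146.3)))
M=[plane('top',*p,.018)[:2] for p in[(290.5,170),(303,178),(294,192),(281,184)]];M=np.array(M)
print('match',M.mean(0),[np.degrees(np.arctan2(*(M[(i+1)%4]-M[i])[::-1])).round() for i in range(4)],[np.linalg.norm(M[(i+1)%4]-M[i]).round(3) for i in range(4)])
for n,p,z,s in[('honey',(305.5,196),.086,(279,221)),('spice',(328.5,229),.106,(253.7,235.3)),('salt',(344.5,185.5),.088,(303,243)),('mill',(373,212),.168,(276.7,245.3)),('pink',(245,176),.168,(268.5,171))]:
    print(n,plane('top',*p,z),tri(p,s))
print('yellow',plane('top',394,243,.17),'spoon',plane('top',348,264,.01),plane('top',257,283,.01),'mug',plane('top',242,150,.09),'esp',plane('top',262,160,.05))
E
```

```text
[array([0.5337, 0.3357]), array([0.5748, 0.0543]), array([0.3975, 0.0241]), array([0.3554, 0.3068])] [0.46535  0.180225]
0.2844 -81.7
0.1799 -170.3
0.2858 98.5
0.1806 9.2
grip (array([0.4918, 0.1794, 0.2015]), np.float64(0.0033))
match [ 0.644575 -0.227225] [np.float64(-138.0), np.float64(135.0), np.float64(44.0), np.float64(-46.0)] [np.float64(0.051), np.float64(0.059), np.float64(0.051), np.float64(0.061)]
honey [ 0.5619 -0.2437  0.086 ] (array([ 0.5633, -0.2446,  0.0819]), np.float64(0.0004))
spice [ 0.4382 -0.2806  0.106 ] (array([ 0.4389, -0.281 ,  0.1051]), np.float64(0.0011))
salt [ 0.5686 -0.3734  0.088 ] (array([ 0.5703, -0.3753,  0.0812]), np.float64(0.0008))
mill [ 0.4458 -0.4069  0.168 ] (array([ 0.4454, -0.4076,  0.1649]), np.float64(0.0024))
pink [ 0.6374 -0.0658  0.168 ] (array([ 0.636 , -0.0653,  0.167 ]), np.float64(0.0035))
yellow [ 0.3442 -0.4364  0.17  ] spoon [ 0.3355 -0.3321  0.01  ] [ 0.3397 -0.0373  0.01  ] mug [ 0.7596 -0.081   0.09  ] esp [ 0.7278 -0.1416  0.05  ]
```

The caddy centre is at (0.465, 0.180), yawed about 9°, with the handle leaning about +0.15. I have five items located and see no tea light. I start with the handle.

```bash
python3 -m handwheel '[[[0.022,-0.033,0.008,-6,1],[0.022,-0.033,0.008,-6,1],[0.022,-0.033,0.008,-6,1],[0.022,-0.033,0.008,-6,1],[0.022,-0.033,0.008,-6,1],[0.022,-0.033,0.008,-6,1],[0.022,-0.033,0.008,-6,1],[0.022,-0.033,0.008,-6,1],[0.022,-0.033,0.008,-6,1],[0.022,-0.033,0.008,-6,1]]]' 10
```

```text
clock: 0.93
position: [0.4429, 0.2522, 0.2942]
tcp_rot: [0.65, 0.76, -0.0, -0.0]
ft_force: [1.1, 0.9, -0.6]
width: 0.0914
grasp_force: 0.0
```

```bash
python3 -m handwheel '[[[0.0245,-0.033,0,0,1],[0.0245,-0.033,0,0,1],[0,-0.008,-0.015,0,1],[0,0,-0.032,0,1],[0,0,-0.032,0,1],[0,0,-0.032,0,1],[0,0,0,0,1],[0,0,0,0,1],[0,0,0,0,0],[0,0,0,0,-1]]]' 10
python3 -m handwheel '[[[0,0,0,0,-1],[0,0,0,0,-1],[0,0,0,0,-1],[0,0,0,0,-1],[0,0,0,0,-1],[0,0,0,0,-1],[0,0,0,0,-1],[0,0,0,0,-1],[0,0,0,0,-1],[0,0,0,0,-1]]]' 10
```

```text
clock: 1.77
position: [0.4925, 0.1805, 0.1849]
tcp_rot: [0.648, 0.761, 0.001, 0.001]
ft_force: [0.3, -0.1, -0.5]
width: 0.0805
grasp_force: 0.0
clock: 2.6
position: [0.4918, 0.1802, 0.1831]
tcp_rot: [0.648, 0.761, 0.0, 0.0]
ft_force: [2.7, 1.3, 1.3]
width: 0.0211
grasp_force: 10.0
```

```bash
python3 -m handwheel '[[[0.0165,0.0026,-0.0034,0,-1],[0.016,0.0025,-0.005,0,-1],[0.0155,0.0024,-0.0066,0,-1],[0.0147,0.0023,-0.0081,0,-1],[0.0138,0.0022,-0.0096,0,-1],[0.0128,0.002,-0.0109,0,-1],[0.0117,0.0018,-0.0122,0,-1],[0.0105,0.0016,-0.0133,0,-1],[0.0091,0.0014,-0.0143,0,-1],[0.0076,0.0012,-0.0151,0,-1]]]' 10
python3 -m handwheel '[[[0,0,0,0,-1],[0,0,0,0,-1],[0,0,0,0,-1],[0,0,0,0,-1],[0,0,0,0,-0.5],[0,0,0,0,0],[0,0,0,0,0],[0,0,0,0,0],[0,0,0.02,0,0],[0,0,0.04,0,0]]]' 10
python3 - <<'E'
from h import *
snap('side','s1')
a=cv2.imread('pics/s1.png')[80:280,130:330];cv2.imwrite('pics/s1c.png',cv2.resize(a,(600,600)))
E
```

```text
clock: 3.43
position: [0.6204, 0.2004, 0.0838]
tcp_rot: [0.648, 0.761, 0.0, 0.0]
ft_force: [0.4, 1.9, 2.3]
width: 0.0215
grasp_force: 10.0
clock: 4.27
position: [0.6167, 0.1994, 0.1409]
tcp_rot: [0.648, 0.761, -0.003, -0.002]
ft_force: [-0.0, 0.3, -0.1]
width: 0.0457
grasp_force: 0.0
```

View pics/s1c.png

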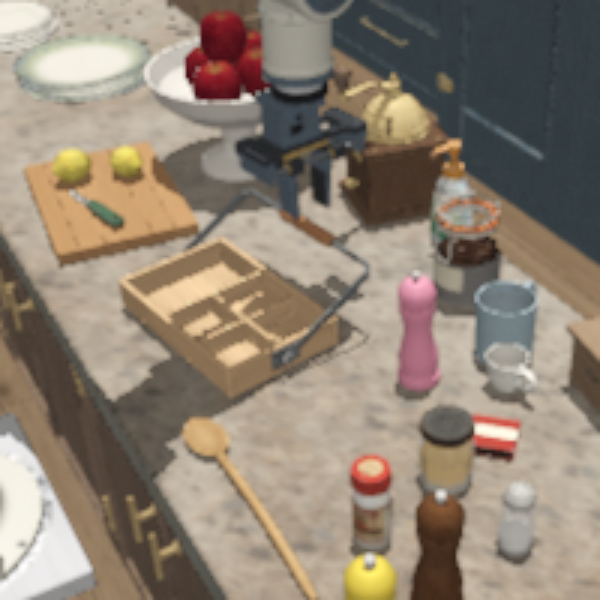

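The handle is down on the +x side at about 1.1 rad (grip z about 0.103) and the gripper is clear. The other things are where they were. I go for the spice jar next.

```bash
python3 -m handwheel '[[[0,0,0.04,0,1],[0,0,0.04,0,1],[-0.0137,-0.0369,0,0,1],[-0.0137,-0.0369,0,0,1],[-0.0137,-0.0369,0,0,1],[-0.0137,-0.0369,0,0,1],[-0.0137,-0.0369,0,0,1],[-0.0137,-0.0369,0,0,1],[-0.0137,-0.0369,0,0,1],[-0.0137,-0.0369,0,0,1]]]' 15
python3 -m handwheel '[[[-0.0137,-0.0369,0,0,1],[-0.0137,-0.0369,0,0,1],[-0.0137,-0.0369,0,0,1],[-0.0137,-0.0369,0,0,1],[-0.0137,-0.0369,0,0,1],[0,0,-0.04,0,1],[0,0,-0.04,0,1],[0,0,0,0,1],[0,0,0,0,1],[0,0,0,0,1]]]'
```

```text
clock: 5.15
position: [0.5089, -0.0966, 0.2247]
tcp_rot: [0.648, 0.761, 0.0, 0.0]
ft_force: [0.4, -0.1, -0.2]
width: 0.0912
grasp_force: 0.0
clock: 5.98
position: [0.4422, -0.2797, 0.1461]
tcp_rot: [0.648, 0.762, -0.0, 0.001]
ft_force: [1.0, -0.3, -0.1]
width: 0.0916
grasp_force: 0.0
```

```bash
python3 -m handwheel '[[[-0.0035,-0.001,0,0,1],[0,0,-0.035,0,1],[0,0,-0.035,0,1],[0,0,-0.035,0,1],[0,0,0,0,1],[0,0,0,0,-1],[0,0,0,0,-1],[0,0,0,0,-1],[0,0,0,0,-1],[0,0,0,0,-1]]]' 15
python3 -m handwheel '[[[0,0,0,0,-1],[0,0,0,0,-1],[0,0,0.03,0,-1],[0,0,0.04,0,-1],[0,0,0.04,0,-1],[0,0,0.02,0,-1],[0,0,0,0,-1],[0,0,0,0,-1],[0,0,0,0,-1],[0,0,0,0,-1]]]' 15
python3 - <<'E'
from h import *
snap('top','t1')
a=cv2.imread('pics/t1.png')[140:320,110:350];cv2.imwrite('pics/t1c.png',cv2.resize(a,(800,600),interpolation=cv2.INTER_CUBIC))
E
```

```text
clock: 6.82
position: [0.4387, -0.2811, 0.0409]
tcp_rot: [0.648, 0.761, 0.0, 0.001]
ft_force: [0.1, -0.4, 1.0]
width: 0.0608
grasp_force: 0.0
clock: 7.65
position: [0.4373, -0.28, 0.1681]
tcp_rot: [0.648, 0.761, -0.0, -0.001]
ft_force: [-1.1, 0.6, -0.9]
width: 0.0444
grasp_force: 15.0
```

View pics/t1c.png

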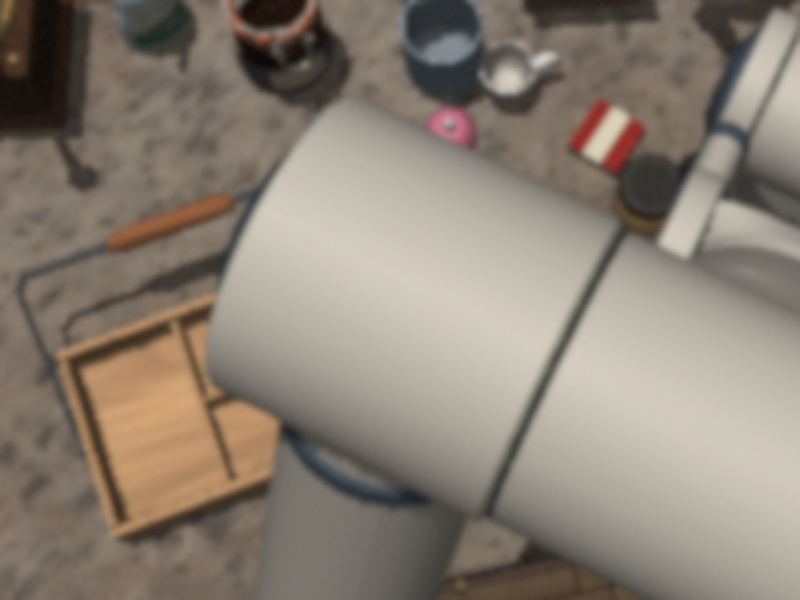

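The jar is held. The picture shows the caddy's left end corners at about (128,246) and (145,301), moved by 1 px at most. The divider junction is at (173,260).

```bash
python3 - <<'E'
from h import *
c=np.array([.4655,.18]);Rz=lambda d:np.array([[np.cos(d),-np.sin(d)],[np.sin(d),np.cos(d)]])
for n,p,z,q in[('junc',(173,260),.042,(0,.033)),('bl',(128,245.9),.05,(.092,.145)),('fl',(145.1,301.1),.05,(-.092,.145)),('divB',(164,236.6),.042,(.083,.033)),('divF',(179.6,283.8),.042,(-.083,.033))]:
    w=plane('top',*p,z)[:2]; print(n,w,[(w-Rz(np.radians(a))@q).round(4) for a in(8.5,9.)])
E
```

```text
junc [0.4609 0.2034] [array([0.4658, 0.1708]), array([0.4661, 0.1708])]
bl [0.5334 0.3326] [array([0.4638, 0.1756]), array([0.4652, 0.175 ])]
fl [0.3544 0.3036] [array([0.4668, 0.1738]), array([0.468 , 0.1748])]
divB [0.5408 0.2194] [array([0.4636, 0.1745]), array([0.464 , 0.1738])]
divF [0.3841 0.1953] [array([0.4711, 0.1749]), array([0.4712, 0.1757])]
```

```bash
python3 -m handwheel '[[[-0.0012,0.0399,0,0,-1],[-0.0012,0.0399,0,0,-1],[-0.0012,0.0399,0,0,-1],[-0.0012,0.0399,0,0,-1],[-0.0012,0.0399,0,0,-1],[-0.0012,0.0399,0,0,-1],[-0.0012,0.0399,0,0,-1],[-0.0012,0.0399,0,0,-1],[-0.0012,0.0399,0,0,-1],[-0.0012,0.0399,0,0,-1]]]'
python3 -m handwheel '[[[0,0.02,0,0,-1],[0,0.02,0,0,-1],[0,0,-0.02,0,-1],[0,0,-0.02,0,-1],[0,0,0,0,-1],[0,0,0,0,-1],[0,0,0,0,-1],[0,0,0,0,-1],[0,0,0,0,-1],[0,0,0,0,-1]]]'
```

```text
clock: 8.53
position: [0.425, 0.1202, 0.1687]
tcp_rot: [0.648, 0.761, -0.001, -0.001]
ft_force: [1.8, 0.9, -1.2]
width: 0.0442
grasp_force: 15.0
clock: 9.37
position: [0.4263, 0.1583, 0.13]
tcp_rot: [0.649, 0.761, 0.0, 0.0]
ft_force: [0.1, 0.6, -1.4]
width: 0.0445
grasp_force: 15.0
```

```bash
python3 -m handwheel '[[[0,0,-0.02,0,-1],[0,0,-0.02,0,-1],[0,0,-0.02,0,-1],[0,0,-0.012,0,-1],[0,0,-0.004,0,-1],[0,0,0,0,-1],[0,0,0,0,-1],[0,0,0,0,-1],[0,0,0,0,-1],[0,0,0,0,-1]]]'
python3 -m handwheel '[[[0,0,-0.001,0,0.3],[0,0,0,0,0.3],[0,0,0,0,0.3],[0,0,0,0,0.3],[0,0,0,0,0.3],[0,0,0.03,0,0.3],[0,0,0.04,0,0.3],[0,0,0.04,0,0.3],[0,0,0.04,0,0.3],[0,0,0.02,0,1]]]'
```

```text
clock: 10.2
position: [0.4262, 0.1584, 0.0537]
tcp_rot: [0.648, 0.761, 0.0, 0.0]
ft_force: [1.1, -0.4, -1.6]
width: 0.0445
grasp_force: 15.0
clock: 11.03
position: [0.4271, 0.1587, 0.2268]
tcp_rot: [0.648, 0.761, 0.002, 0.001]
ft_force: [0.3, -0.1, 0.5]
width: 0.0631
grasp_force: 0.0
```

```bash
cat >> h.py <<'E'
def find():
    im=r.snapshot('top'); R_,G,B=[im[:,:,i].astype(int) for i in range(3)]
    roi=np.zeros(im.shape[:2],bool);roi[155:270,265:400]=1
    out={}
    for n,m,z in[('red',(R_>120)&(G<70)&(B<80),.018),('lid',(im.max(2)<75)&(im.max(2)-im.min(2)<14),.086)]:
        k,l,s,c=cv2.connectedComponentsWithStats((m&roi).astype(np.uint8))
        for i in range(1,k):
            if s[i,4]>25: print(n,s[i].tolist(),c[i].round(1),plane('top',*c[i],z))
    return im
E
python3 - <<'E'
from h import *
im=cv2.imread('pics/t0.png')[:,:,::-1]
class F:
    pass
import h
o=r.snapshot
find()
print(im[196,305],im[181,285],im[185,303])
E
```

```text
red [282, 171, 9, 14, 36] [286.1 177.4] [ 0.6614 -0.2104  0.018 ]
red [292, 177, 10, 14, 59] [296.8 184.1] [ 0.6303 -0.2397  0.018 ]
lid [296, 188, 18, 17, 229] [304.9 195.9] [ 0.5626 -0.2419  0.086 ]
[66 63 59] [176  70  61] [118 104  90]
```

```bash
python3 -m handwheel '[[[0.0123,-0.0365,0,0,1],[0.0123,-0.0365,0,0,1],[0.0123,-0.0365,0,0,1],[0.0123,-0.0365,0,0,1],[0.0123,-0.0365,0,0,1],[0.0123,-0.0365,0,0,1],[0.0123,-0.0365,0,0,1],[0.0123,-0.0365,0,0,1],[0.0123,-0.0365,0,0,1],[0.0123,-0.0365,0,0,1]]]' 25
python3 -m handwheel '[[[0.0123,-0.0365,0,0,1],[0,0,-0.04,0,1],[0,0,-0.04,0,1],[0,0,-0.02,0,1],[0,0,0,0,1],[0,0,0,0,1],[0,0,0,0,1],[0,0,0,0,1],[0,0,0,0,1],[0,0,0,0,1]]]'
```

```text
clock: 11.92
position: [0.549, -0.2086, 0.2222]
tcp_rot: [0.649, 0.761, -0.0, -0.0]
ft_force: [1.1, -0.3, 0.2]
width: 0.091
grasp_force: 0.0
clock: 12.75
position: [0.5619, -0.2433, 0.1237]
tcp_rot: [0.648, 0.761, 0.0, 0.001]
ft_force: [0.1, 0.8, 0.0]
width: 0.0914
grasp_force: 0.0
```

```bash
python3 -m handwheel '[[[0,0,-0.03,0,1],[0,0,-0.03,0,1],[0,0,-0.023,0,1],[0,0,0,0,1],[0,0,0,0,-1],[0,0,0,0,-1],[0,0,0,0,-1],[0,0,0,0,-1],[0,0,0,0,-1],[0,0,0,0,-1]]]' 25
python3 -m handwheel '[[[0,0,0,0,-1],[0,0,0,0,-1],[0,0,0.02,0,-1],[0,0,0.035,0,-1],[0,0,0.035,0,-1],[0,0,0.035,0,-1],[0,0,0,0,-1],[0,0,0,0,-1],[0,0,0,0,-1],[0,0,0,0,-1]]]' 25
```

```text
clock: 13.58
position: [0.5626, -0.2437, 0.0412]
tcp_rot: [0.648, 0.761, 0.0, 0.002]
ft_force: [0.8, 0.5, 9.8]
width: 0.0674
grasp_force: 25.0
clock: 14.42
position: [0.5604, -0.2426, 0.1631]
tcp_rot: [0.648, 0.761, -0.0, -0.001]
ft_force: [-0.2, 0.3, -2.8]
width: 0.0671
grasp_force: 25.0
```

```bash
python3 -m handwheel '[[[-0.0046,0.0377,0,0,-1],[-0.0046,0.0377,0,0,-1],[-0.0046,0.0377,0,0,-1],[-0.0046,0.0377,0,0,-1],[-0.0046,0.0377,0,0,-1],[-0.0046,0.0377,0,0,-1],[-0.0046,0.0377,0,0,-1],[-0.0046,0.0377,0,0,-1],[-0.0046,0.0377,0,0,-1],[-0.0046,0.0377,0,0,-1]]]'
python3 -m handwheel '[[[-0.0046,0.0377,0,0,-1],[0,0,0,0,-1],[0,0,0,0,-1],[0,0,-0.015,0,-1],[0,0,-0.015,0,-1],[0,0,0,0,-1],[0,0,0,0,-1],[0,0,0,0,-1],[0,0,0,0,-1],[0,0,0,0,-1]]]'
python3 - <<'E'
from h import *
snap('side','s2')
a=cv2.imread('pics/s2.png')[110:230,150:270];cv2.imwrite('pics/s2c.png',cv2.resize(a,(600,600),interpolation=cv2.INTER_CUBIC))
E
```

```text
clock: 15.25
position: [0.514, 0.1355, 0.1632]
tcp_rot: [0.648, 0.761, -0.001, -0.001]
ft_force: [0.6, 0.1, -2.9]
width: 0.0672
grasp_force: 25.0
clock: 16.08
position: [0.5111, 0.1714, 0.135]
tcp_rot: [0.649, 0.761, 0.0, 0.0]
ft_force: [0.5, 0.4, -3.1]
width: 0.0668
grasp_force: 25.0
```

View pics/s2c.png

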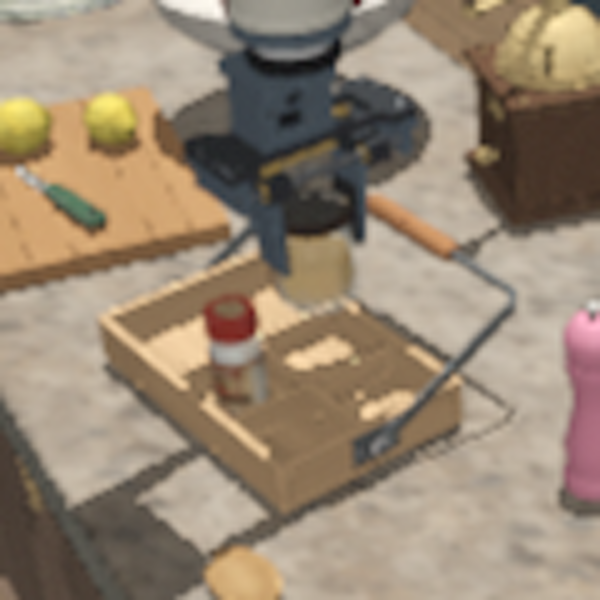

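The spice jar stands in cell_fl (crop about (235,350)). The honey jar hangs over cell_bl, so I lower it.

```bash
python3 -m handwheel '[[[0,0,-0.02,0,-1],[0,0,-0.02,0,-1],[0,0,-0.02,0,-1],[0,0,-0.015,0,-1],[0,0,-0.005,0,-1],[0,0,0,0,-1],[0,0,0,0,-1],[0,0,0,0,-1],[0,0,0,0,-1],[0,0,0,0,-1]]]'
python3 -m handwheel '[[[0,0,-0.001,0,0.62],[0,0,0,0,0.62],[0,0,0,0,0.62],[0,0,0,0,0.62],[0,0,0,0,0.62],[0,0,0.03,0,0.62],[0,0,0.04,0,0.62],[0,0,0.04,0,0.62],[0,0,0.04,0,0.62],[0,0,0.02,0,1]]]'
python3 -c "
from h import *
find()"
```

```text
clock: 16.97
position: [0.511, 0.1717, 0.055]
tcp_rot: [0.648, 0.761, 0.0, 0.0]
ft_force: [0.3, 1.9, -1.9]
width: 0.0669
grasp_force: 25.0
clock: 17.8
position: [0.512, 0.1719, 0.2281]
tcp_rot: [0.648, 0.761, 0.002, 0.002]
ft_force: [0.7, 0.4, 0.9]
width: 0.0777
grasp_force: 0.0
red [282, 171, 9, 14, 38] [286.  177.5] [ 0.6611 -0.2101  0.018 ]
red [292, 177, 11, 14, 61] [296.8 184.1] [ 0.6303 -0.2399  0.018 ]
```

```bash
python3 -m handwheel '[[[0.0121,-0.0362,0,-5,1],[0.0121,-0.0362,0,-5,1],[0.0121,-0.0362,0,-5,1],[0.0121,-0.0362,0,-5,1],[0.0121,-0.0362,0,-5,1],[0.0121,-0.0362,0,-5,1],[0.0121,-0.0362,0,-5,1],[0.0121,-0.0362,0,-5,1],[0.0121,-0.0362,0,-5,1],[0.0121,-0.0362,0,-5,1]]]' 10
python3 -m handwheel '[[[0.0121,-0.0362,0,-4,1],[0,0,-0.04,0,1],[0,0,-0.04,0,1],[0,0,-0.04,0,1],[0,0,-0.04,0,1],[0,0,0,0,1],[0,0,0,0,1],[0,0,0,0,1],[0,0,0,0,1],[0,0,0,0,1]]]'
```

```text
clock: 18.68
position: [0.6318, -0.1924, 0.2232]
tcp_rot: [0.91, 0.414, -0.0, -0.0]
ft_force: [1.1, 1.2, 0.2]
width: 0.091
grasp_force: 0.0
clock: 19.52
position: [0.6452, -0.2272, 0.0662]
tcp_rot: [0.923, 0.384, 0.001, 0.001]
ft_force: [-0.2, -0.3, 0.2]
width: 0.0911
grasp_force: 0.0
```

```bash
python3 -m handwheel '[[[0,0,-0.03,0,1],[0,0,-0.022,0,1],[0,0,-0.009,0,1],[0,0,0,0,1],[0,0,0,0,-1],[0,0,0,0,-1],[0,0,0,0,-1],[0,0,0,0,-1],[0,0,0,0,-1],[0,0,0,0,-1]]]' 10
python3 -m handwheel '[[[0,0,0,0,-1],[0,0,0,0,-1],[0,0,0.02,0,-1],[0,0,0.04,0,-1],[0,0,0.04,0,-1],[0,0,0.04,0,-1],[0,0,0.02,0,-1],[0,0,0,0,-1],[0,0,0,0,-1],[0,0,0,0,-1]]]' 10
```

```text
clock: 20.35
position: [0.6441, -0.2267, 0.0032]
tcp_rot: [0.923, 0.384, 0.0, 0.0]
ft_force: [-1.6, 0.3, 6.6]
width: 0.0602
grasp_force: 10.0
clock: 21.18
position: [0.6432, -0.2263, 0.1615]
tcp_rot: [0.923, 0.384, -0.0, -0.0]
ft_force: [-0.6, -0.4, -1.3]
width: 0.0599
grasp_force: 10.0
```

```bash
python3 -m handwheel '[[[0,0,0.035,0,-1],[0,0,0.035,0,-1],[-0.0146,0.0375,0,0,-1],[-0.0146,0.0375,0,6,-1],[-0.0146,0.0375,0,6,-1],[-0.0146,0.0375,0,6,-1],[-0.0146,0.0375,0,6,-1],[-0.0146,0.0375,0,6,-1],[-0.0146,0.0375,0,6,-1],[-0.0146,0.0375,0,6,-1]]]'
python3 -m handwheel '[[[-0.0146,0.0375,0,6,-1],[-0.0146,0.0375,0,6,-1],[-0.0146,0.0375,0,0,-1],[-0.0146,0.0375,0,0,-1],[-0.0146,0.0375,0,0,-1],[0,0,-0.04,0,-1],[0,0,-0.04,0,-1],[0,0,0,0,-1],[0,0,0,0,-1],[0,0,0,0,-1]]]'
```

```text
clock: 22.02
position: [0.5252, 0.0749, 0.2309]
tcp_rot: [0.723, 0.691, -0.001, -0.001]
ft_force: [1.0, -0.1, 0.4]
width: 0.0602
grasp_force: 10.0
clock: 22.85
position: [0.4545, 0.2607, 0.1533]
tcp_rot: [0.649, 0.761, -0.0, -0.0]
ft_force: [0.2, -0.5, 0.2]
width: 0.0602
grasp_force: 10.0
```

```bash
python3 -m handwheel '[[[-0.001,0,-0.03,0,-1],[0,0,-0.03,0,-1],[0,0,-0.03,0,-1],[0,0,-0.025,0,-1],[0,0,-0.015,0,-1],[0,0,-0.007,0,-1],[0,0,0,0,-1],[0,0,0,0,-1],[0,0,0,0,-1],[0,0,0,0,-1]]]'
python3 -m handwheel '[[[0,0,0,0,0.6],[0,0,0,0,0.6],[0,0,0,0,0.6],[0,0,0,0,0.6],[0,0,0,0,0.6],[0,0,0.03,0,0.6],[0,0,0.04,0,0.6],[0,0,0.04,0,0.6],[0,0,0.04,0,0.6],[0,0,0.04,0,1]]]'
python3 - <<'E'
from h import *
snap('top','t3')
a=cv2.imread('pics/t3.png')[140:320,170:410];cv2.imwrite('pics/t3c.png',cv2.resize(a,(800,600),interpolation=cv2.INTER_CUBIC))
E
```

```text
clock: 23.68
position: [0.4539, 0.2612, 0.0168]
tcp_rot: [0.648, 0.761, 0.001, 0.0]
ft_force: [-0.1, -0.4, 0.0]
width: 0.0599
grasp_force: 10.0
clock: 24.52
position: [0.4524, 0.2607, 0.2074]
tcp_rot: [0.648, 0.761, -0.0, -0.0]
ft_force: [1.0, 0.5, -0.5]
width: 0.0777
grasp_force: 0.0
```

View pics/t3c.png

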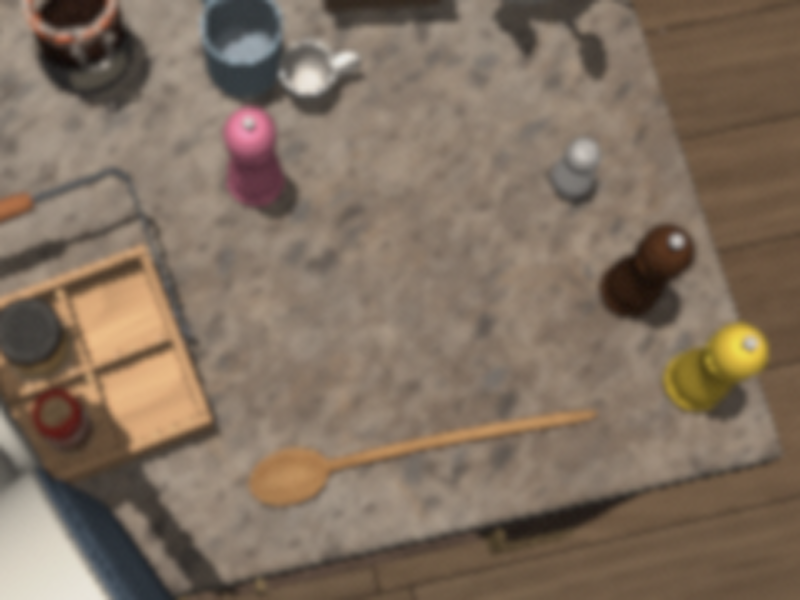

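Honey and spice jars stand in their cells. The free right-hand cells have their dividers crossing near (197,252) and the outer corners at (214,215) and (234,268). Salt and mill are unmoved.

```bash
python3 - <<'E'
from h import *
Rz=lambda d:np.array([[np.cos(d),-np.sin(d)],[np.sin(d),np.cos(d)]])
for p,z,q in[((221.6,243.5),.042,(0,-.136)),((197.5,252.3),.042,(0,-.053)),((214.1,215),.05,(.092,-.145)),((233.6,268.1),.05,(-.092,-.145))]:
    w=plane('top',*p,z)[:2];print(w,(w-Rz(np.radians(9))@q).round(4))
print('salt foot',proj('top',[.569,-.374,0]),proj('side',[.569,-.374,.045]),'mill',proj('top',[.4456,-.4072,.14]),proj('top',[.4456,-.4072,0.]))
E
```

```text
[0.4796 0.0457] [0.4583 0.18  ]
[0.4683 0.1247] [0.46  0.177]
[0.5741 0.0509] [0.4605 0.1797]
[0.3941 0.0245] [0.4623 0.1821]
salt foot [339.4 194.5] [301.9 250.7] mill [370.7 214.8] [359.7 227. ]
```

```bash
python3 -m handwheel '[[[0.0073,-0.0397,0.002,-6,1],[0.0073,-0.0397,0.002,-6,1],[0.0073,-0.0397,0.002,-6,1],[0.0073,-0.0397,0.002,-6,1],[0.0073,-0.0397,0.002,-6,1],[0.0073,-0.0397,0.002,-6,1],[0.0073,-0.0397,0.002,-6,1],[0.0073,-0.0397,0.002,-6,1],[0.0073,-0.0397,0.002,-6,1],[0.0073,-0.0397,0.002,-6,1]]]' 12
python3 -m handwheel '[[[0.0073,-0.0397,0,-6,1],[0.0073,-0.0397,0,-6,1],[0.0073,-0.0397,0,-6,1],[0.0073,-0.0397,0,-6,1],[0.0073,-0.0397,0,-6,1],[0.0073,-0.0397,0,0,1],[0,0,-0.03,0,1],[0,0,-0.04,0,1],[0,0,-0.03,0,1],[0,0,0,0,1]]]'
```

```text
clock: 25.4
position: [0.5258, -0.1382, 0.2254]
tcp_rot: [0.943, 0.333, -0.0, -0.0]
ft_force: [1.8, 0.2, 0.1]
width: 0.0913
grasp_force: 0.0
clock: 26.23
position: [0.5666, -0.3722, 0.1189]
tcp_rot: [0.997, 0.08, -0.004, -0.003]
ft_force: [-1.6, 1.2, -1.1]
width: 0.0913
grasp_force: 0.0
```

```bash
python3 -m handwheel '[[[0,0,-0.03,0,1],[0,0,-0.03,0,1],[0,0,-0.024,0,1],[0,0,0,0,1],[0,0,0,0,-1],[0,0,0,0,-1],[0,0,0,0,-1],[0,0,0,0,-1],[0,0,0,0,-1],[0,0,0,0,-1]]]' 12
python3 -m handwheel '[[[0,0,0,0,-1],[0,0,0,0,-1],[0,0,0,0,-1],[0,0,0,0,-1],[0,0,0.02,0,-1],[0,0,0.04,0,-1],[0,0,0.04,0,-1],[0,0,0.02,0,-1],[0,0,0,0,-1],[0,0,0,0,-1]]]' 12
```

```text
clock: 27.07
position: [0.5701, -0.3745, 0.0423]
tcp_rot: [0.997, 0.08, 0.0, 0.0]
ft_force: [-0.1, -0.2, -0.1]
width: 0.0543
grasp_force: 0.0
clock: 27.9
position: [0.5701, -0.3745, 0.1625]
tcp_rot: [0.997, 0.08, 0.001, 0.001]
ft_force: [-0.2, 0.6, -1.9]
width: 0.0384
grasp_force: 11.8
```

Salt width reads 38 mm instead of about 44, so I look at it.

```bash
python3 - <<'E'
from h import *
a=snap('side','s4');b=snap('top','t4')
u,v=[int(i) for i in proj('side',[.57,-.3745,.15])]
A=cv2.resize(a[v-50:v+50,u-40:u+40,::-1],(480,600),interpolation=cv2.INTER_CUBIC);cv2.imwrite('pics/s4c.png',A);print(u,v)
E
```

```text
304 227
```

View pics/s4c.png

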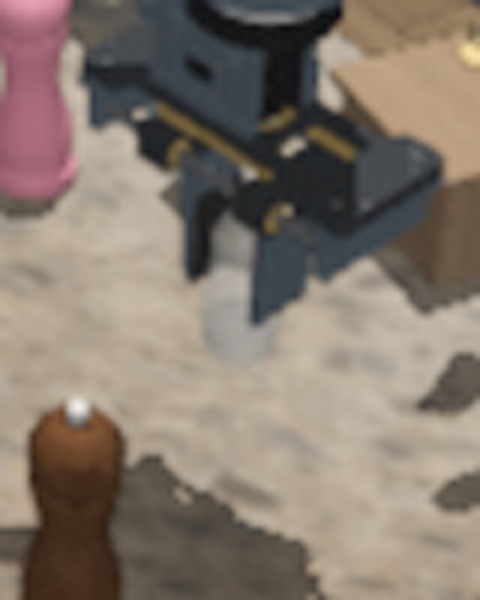

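The shaker hangs upright between the fingers (crop about (238,300)), its foot roughly 40 mm below the tips. I carry it to cell_br.

```bash
python3 -m handwheel '[[[-0.0042,0.0387,0,0,-1],[-0.0042,0.0387,0,0,-1],[-0.0042,0.0387,0,0,-1],[-0.0042,0.0387,0,0,-1],[-0.0042,0.0387,0,0,-1],[-0.0042,0.0387,0,0,-1],[-0.0042,0.0387,0,0,-1],[-0.0042,0.0387,0,0,-1],[-0.0042,0.0387,0,0,-1],[-0.0042,0.0387,0,0,-1]]]' 15
python3 -m handwheel '[[[-0.0042,0.0387,0,0,-1],[-0.0042,0.0387,0,0,-1],[0,0,0,0,-1],[0,0,0,0,-1],[0,0,-0.02,0,-1],[0,0,-0.02,0,-1],[0,0,-0.02,0,-1],[0,0,0,0,-1],[0,0,0,0,-1],[0,0,0,0,-1]]]'
python3 - <<'E'
from h import *
print(proj('side',[.57,-.3745,.1195]),proj('side',[.5669,-.3963,.1195]))
E
```

```text
clock: 28.83
position: [0.5263, 0.0145, 0.16]
tcp_rot: [0.997, 0.08, -0.001, -0.0]
ft_force: [0.6, 1.4, -0.6]
width: 0.0377
grasp_force: 14.7
clock: 29.67
position: [0.5197, 0.0894, 0.1018]
tcp_rot: [0.997, 0.079, -0.0, 0.0]
ft_force: [-0.4, -0.2, -0.1]
width: 0.0377
grasp_force: 14.7
[303.6 234.2] [307.  238.7]
```

```bash
python3 -m handwheel '[[[0,0,-0.015,0,-1],[0,0,-0.015,0,-1],[0,0,-0.006,0,-1],[0,0,-0.003,0,-1],[0,0,-0.003,0,-1],[0,0,-0.003,0,-1],[0,0,0,0,-1],[0,0,0,0,-1],[0,0,0,0,-1],[0,0,0,0,-1]]]'
```

```text
clock: 30.5
position: [0.5196, 0.0901, 0.0567]
tcp_rot: [0.997, 0.08, 0.0, -0.0]
ft_force: [-0.9, -0.7, -2.3]
width: 0.0376
grasp_force: 14.7
```

```bash
python3 -m handwheel '[[[0,0,-0.003,0,-1],[0,0,0,0,-1],[0,0,0,0,0.2],[0,0,0,0,0.2],[0,0,0,0,0.2],[0,0,0,0,0.2],[0,0,0,0,0.2],[0,0,0,0,0.2],[0,0,0.01,0,0.2],[0,0,0.03,0,0.2]]]'
python3 -m handwheel '[[[0,0,0.04,0,0.2],[0,0,0.04,0,0.2],[0,0,0.04,0,0.2],[0,0,0.03,0,0.2],[0,0,0,0,1],[0,0,0,0,1],[0,0,0,0,1],[0,0,0,0,1],[0,0,0,0,1],[0,0,0,0,1]]]'
```

```text
clock: 31.33
position: [0.5173, 0.0899, 0.0915]
tcp_rot: [0.997, 0.08, -0.003, -0.0]
ft_force: [-0.5, -0.3, -0.8]
width: 0.0545
grasp_force: 0.0
clock: 32.17
position: [0.5189, 0.0901, 0.2426]
tcp_rot: [0.997, 0.08, -0.001, -0.0]
ft_force: [-0.2, -0.6, -0.1]
width: 0.0899
grasp_force: 0.0
```

```bash
python3 -m handwheel '[[[-0.0057,-0.0382,0,0,1],[-0.0057,-0.0382,0,0,1],[-0.0057,-0.0382,0,0,1],[-0.0057,-0.0382,0,0,1],[-0.0057,-0.0382,0,0,1],[-0.0057,-0.0382,0,0,1],[-0.0057,-0.0382,0,0,1],[-0.0057,-0.0382,0,0,1],[-0.0057,-0.0382,0,0,1],[-0.0057,-0.0382,0,0,1]]]' 20
python3 -m handwheel '[[[-0.0057,-0.0382,0,0,1],[-0.0057,-0.0382,0,0,1],[-0.0057,-0.0382,0,0,1],[0,0,0,0,1],[0,0,-0.03,0,1],[0,0,-0.01,0,1],[0,0,0,0,1],[0,0,0,0,1],[0,0,0,0,1],[0,0,0,0,1]]]'
python3 - <<'E'
from h import *
snap('top','t5')
a=cv2.imread('pics/t5.png')[190:310,110:270];cv2.imwrite('pics/t5c.png',cv2.resize(a,(800,600),interpolation=cv2.INTER_CUBIC))
E
```

```text
clock: 33.0
position: [0.4615, -0.2937, 0.2429]
tcp_rot: [0.997, 0.08, -0.0, -0.0]
ft_force: [1.4, 0.8, 0.8]
width: 0.0913
grasp_force: 0.0
clock: 33.83
position: [0.4458, -0.4065, 0.2045]
tcp_rot: [0.997, 0.08, 0.0, 0.001]
ft_force: [0.8, 0.5, 0.2]
width: 0.0912
grasp_force: 0.0
```

View pics/t5c.png

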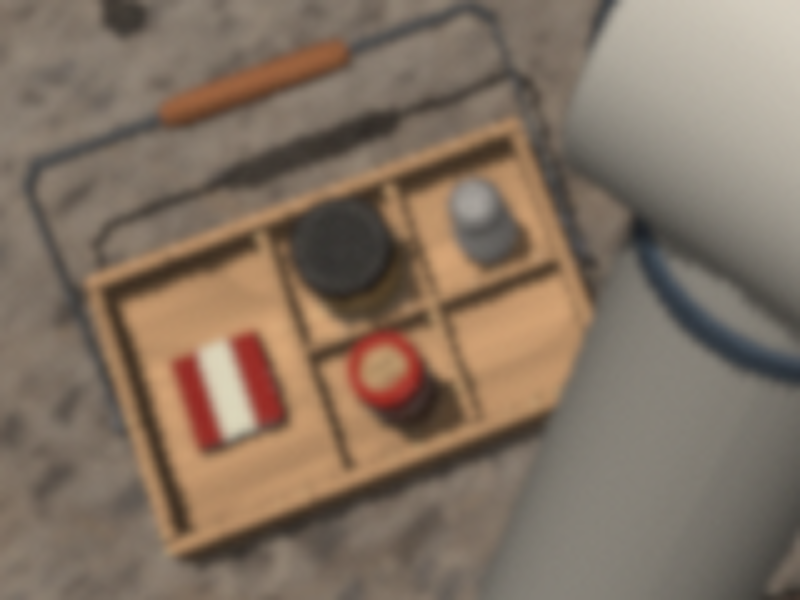

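Matchbox, honey, spice and salt sit upright or flat in their places. The handle grip is at crop (254,83), i.e. pixel (160.8,206.6). Next the mill.

```bash
python3 -m handwheel '[[[0,0,-0.03,0,1],[0,0,-0.03,0,1],[0,0,-0.022,0,1],[0,0,0,0,1],[0,0,0,0,-1],[0,0,0,0,-1],[0,0,0,0,-1],[0,0,0,0,-1],[0,0,0,0,-1],[0,0,0,0,-1]]]' 20
python3 -m handwheel '[[[0,0,0,0,-1],[0,0,0,0,-1],[0,0,0,0,-1],[0,0,0,0,-1],[0,0,0.02,0,-1],[0,0,0.04,0,-1],[0,0,0.04,0,-1],[0,0,0.02,0,-1],[0,0,0,0,-1],[0,0,0,0,-1]]]' 20
python3 -c "
from h import *
print(plane('top',160.8,206.6,.103))"
```

```text
clock: 34.72
position: [0.4455, -0.4067, 0.1221]
tcp_rot: [0.997, 0.08, 0.0, 0.0]
ft_force: [-0.7, -0.5, 0.2]
width: 0.0541
grasp_force: 0.0
clock: 35.55
position: [0.4455, -0.4068, 0.2421]
tcp_rot: [0.997, 0.08, 0.001, 0.001]
ft_force: [-0.6, 0.3, -2.0]
width: 0.0472
grasp_force: 20.0
[0.6199 0.2056 0.103 ]
```

```bash
python3 -m handwheel '[[[-0.0009,0.0403,0,0,-1],[-0.0009,0.0403,0,0,-1],[-0.0009,0.0403,0,0,-1],[-0.0009,0.0403,0,0,-1],[-0.0009,0.0403,0,0,-1],[-0.0009,0.0403,0,0,-1],[-0.0009,0.0403,0,0,-1],[-0.0009,0.0403,0,0,-1],[-0.0009,0.0403,0,0,-1],[-0.0009,0.0403,0,0,-1]]]'
python3 -m handwheel '[[[-0.0009,0.0403,0,0,-1],[-0.0009,0.0403,0,0,-1],[0,0,0,0,-1],[0,0,0,0,-1],[0,0,-0.02,0,-1],[0,0,-0.015,0,-1],[0,0,0,0,-1],[0,0,0,0,-1],[0,0,0,0,-1],[0,0,0,0,-1]]]'
python3 - <<'E'
from h import *
a=snap('side','s6')
A=cv2.resize(a[110:220,150:270,::-1],(654,600),interpolation=cv2.INTER_CUBIC);cv2.imwrite('pics/s6c.png',A)
E
```

```text
clock: 36.38
position: [0.4348, -0.0016, 0.24]
tcp_rot: [0.997, 0.08, -0.001, -0.0]
ft_force: [0.6, -0.2, -0.9]
width: 0.0473
grasp_force: 20.0
clock: 37.22
position: [0.4349, 0.0766, 0.207]
tcp_rot: [0.997, 0.079, 0.0, 0.0]
ft_force: [0.7, -0.3, -1.1]
width: 0.0472
grasp_force: 20.0
```

View pics/s6c.png

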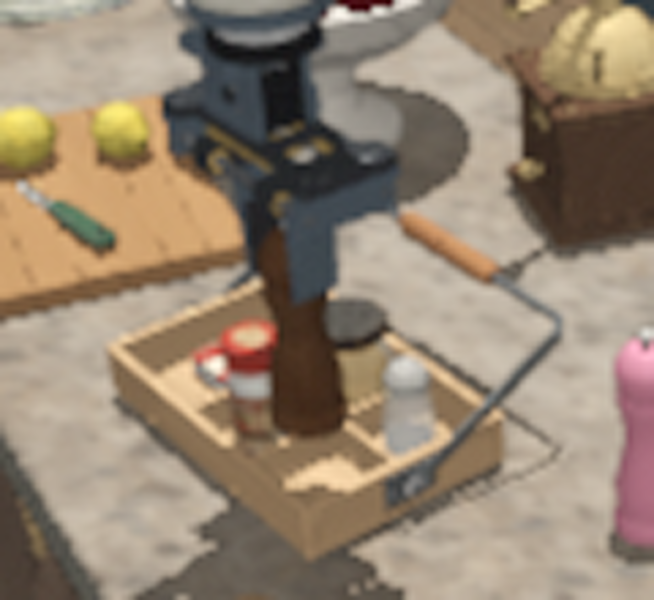

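The mill hangs over cell_fr, upright, with salt and spice beside it clear. I lower it.

```bash
python3 -m handwheel '[[[0,0,-0.02,0,-1],[0,0,-0.02,0,-1],[0,0,-0.015,0,-1],[0,0,-0.01,0,-1],[0,0,-0.005,0,-1],[0,0,-0.003,0,-1],[0,0,0,0,-1],[0,0,0,0,-1],[0,0,0,0,-1],[0,0,0,0,-1]]]'
```

```text
clock: 38.1
position: [0.4349, 0.0771, 0.134]
tcp_rot: [0.997, 0.08, 0.001, 0.0]
ft_force: [0.7, 0.7, -1.4]
width: 0.0472
grasp_force: 20.0
```

```bash
python3 -m handwheel '[[[0,0,-0.0015,0,-1],[0,0,0,0,-1],[0,0,0,0,0.6],[0,0,0,0,0.6],[0,0,0,0,0.6],[0,0,0,0,0.6],[0,0,0,0,0.6],[0,0,0,0,0.6],[0,0,0.01,0,0.6],[0,0,0.03,0,0.6]]]'
python3 -m handwheel '[[[0,0,0.04,0,0.6],[0,0,0.04,0,0.6],[0.02,0.013,0,6,0.6],[0.02,0.013,0,6,0.6],[0.02,0.013,0,6,0.6],[0.02,0.013,0,6,0.6],[0.02,0.013,0,6,0.6],[0.02,0.013,0,6,0.6],[0.02,0.013,0,6,0.6],[0.02,0.013,0,6,0.6]]]' 10
python3 - <<'E'
from h import *
a=snap('side','s7');b=snap('top','t7')
A=cv2.resize(a[110:220,150:270,::-1],(436,400),interpolation=cv2.INTER_CUBIC)
cv2.imwrite('pics/s7c.png',A)
E
```

```text
clock: 38.93
position: [0.4325, 0.077, 0.1697]
tcp_rot: [0.997, 0.08, -0.003, -0.0]
ft_force: [-1.3, 0.1, 0.0]
width: 0.0727
grasp_force: 0.0
clock: 39.77
position: [0.5953, 0.1818, 0.2517]
tcp_rot: [0.877, 0.481, -0.0, -0.0]
ft_force: [0.4, 0.8, 0.0]
width: 0.0731
grasp_force: 0.0
```

View pics/s7c.png

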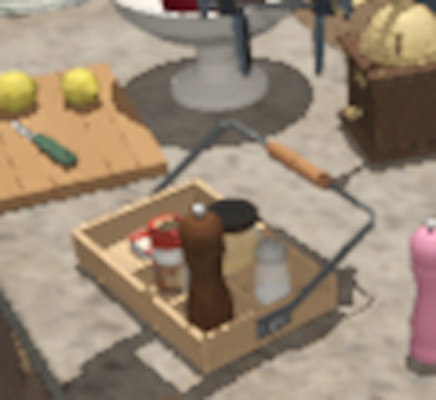

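```bash
python3 -m handwheel '[[[0.01,0.01,0,6,0.6],[0.015,0.0135,0,6,0.6],[0,0,0,6,0.6],[0,0,0,6,0.6],[0,0,0,6,0.6],[0,0,0,6,0.6],[0,0,0,5.5,0.6],[0,0,-0.04,0,0.6],[0,0,-0.03,0,0.6],[0,0,0,0,0.6]]]' 10
python3 - <<'E'
from h import *
print(proj('side',[.435,.077,.179]),tri((0,0),(0,0))[1]>0)
b=cv2.imread('pics/t7.png');print(proj('top',[.435,.077,.179]))
m=(b.min(2)>150);k,l,s,c=cv2.connectedComponentsWithStats(m[225:300,180:250].astype(np.uint8))
print([(c[i]+[180,225]).round(1) for i in range(1,k)])
E
```

```text
clock: 40.7
position: [0.616, 0.2035, 0.1764]
tcp_rot: [0.652, 0.758, -0.004, -0.003]
ft_force: [-1.8, -0.2, -1.0]
width: 0.0728
grasp_force: 0.0
[204.6 166.5] True
[210.5 250.1]
[array([201.3, 271.3])]
```

```bash
python3 -m handwheel '[[[0,0,-0.03,0,0.6],[0,0,-0.03,0,0.6],[0,0,-0.025,0,0.6],[0,0,-0.0135,0,0.6],[0,0,0,0,0.6],[0,0,0,0,-1],[0,0,0,0,-1],[0,0,0,0,-1],[0,0,0,0,-1],[0,0,0,0,-1]]]' 10
python3 -m handwheel '[[[0,0,0,0,-1],[0,0,0,0,-1],[0,0,0,0,-1],[0,0,0,0,-1],[0,0,0,0,-1],[0,0,0,0,-1],[0,0,0,0,-1],[0,0,0,0,-1],[0,0,0,0,-1],[0,0,0,0,-1]]]' 10
```

```text
clock: 41.53
position: [0.6199, 0.2047, 0.0845]
tcp_rot: [0.652, 0.758, 0.001, 0.0]
ft_force: [0.3, 0.8, 0.3]
width: 0.0428
grasp_force: 0.0
clock: 42.37
position: [0.6193, 0.2046, 0.0833]
tcp_rot: [0.652, 0.758, -0.0, -0.0]
ft_force: [-2.6, -0.1, -1.8]
width: 0.0218
grasp_force: 10.0
```

```bash
python3 -m handwheel '[[[-0.0076,-0.0012,0.0151,0,-1],[-0.0091,-0.0014,0.0143,0,-1],[-0.0105,-0.0016,0.0133,0,-1],[-0.0117,-0.0018,0.0122,0,-1],[-0.0128,-0.002,0.0109,0,-1],[-0.0138,-0.0022,0.0096,0,-1],[-0.0147,-0.0023,0.0081,0,-1],[-0.0155,-0.0024,0.0066,0,-1],[-0.016,-0.0025,0.005,0,-1],[-0.0165,-0.0026,0.0034,0,-1]]]' 10
python3 -m handwheel '[[[-0.009,-0.0014,0.001,0,-1],[-0.009,-0.0014,0.0005,0,-1],[-0.007,-0.001,0.0002,0,-1],[0,0,0,0,-1],[0,0,0,0,-1],[0,0,0,0,-0.3],[0,0,0,0,-0.2],[0,0,0,0,-0.2],[0,0,0,0,-0.2],[0,0,0,0,-0.2]]]' 10
python3 -m handwheel '[[[0,0,0,0,-0.2],[0,0,0.02,0,-0.2],[0,0,0.04,0,-0.2],[0,0,0.04,0,-0.2],[-0.02,-0.03,0.02,0,-0.2],[-0.01,-0.035,0,0,-0.2],[-0.01,-0.035,0,0,-0.2],[-0.01,-0.035,0,0,-0.2],[-0.01,-0.035,0,0,-0.2],[-0.01,-0.035,0,0,-0.2]]]'
python3 -m handwheel '[[[0,-0.038,0,0,0],[0,-0.038,0,0,0],[0,-0.038,0,0,0],[0,-0.038,0,0,0],[0,-0.038,0,0,0],[0,-0.038,0,0,0],[0,-0.038,0,0,0],[0,0,0,0,0],[0,0,0,0,0],[0,0,0,0,0]]]'
python3 - <<'E'
from h import *
a=snap('side','s8');b=snap('top','t8')
A=cv2.resize(a[100:220,140:270,::-1],(400,369),interpolation=cv2.INTER_CUBIC)
B=cv2.resize(b[190:310,110:240,::-1],(400,369),interpolation=cv2.INTER_CUBIC)
cv2.imwrite('pics/f8.png',np.hstack([A,B]))
E
```

```text
clock: 43.2
position: [0.4923, 0.1847, 0.1832]
tcp_rot: [0.652, 0.758, 0.002, 0.001]
ft_force: [3.4, -0.0, 2.5]
width: 0.0216
grasp_force: 10.0
clock: 44.03
position: [0.4662, 0.1808, 0.1834]
tcp_rot: [0.652, 0.758, -0.0, -0.0]
ft_force: [-0.1, -0.3, -0.3]
width: 0.0365
grasp_force: 0.0
clock: 44.87
position: [0.3954, -0.0255, 0.3038]
tcp_rot: [0.652, 0.759, 0.0, 0.0]
ft_force: [2.6, -0.1, 0.5]
width: 0.0365
grasp_force: 0.0
clock: 45.7
position: [0.396, -0.2898, 0.3034]
tcp_rot: [0.652, 0.758, 0.0, -0.0]
ft_force: [-0.7, 0.1, 0.1]
width: 0.0459
grasp_force: 0.0
```

View pics/f8.png

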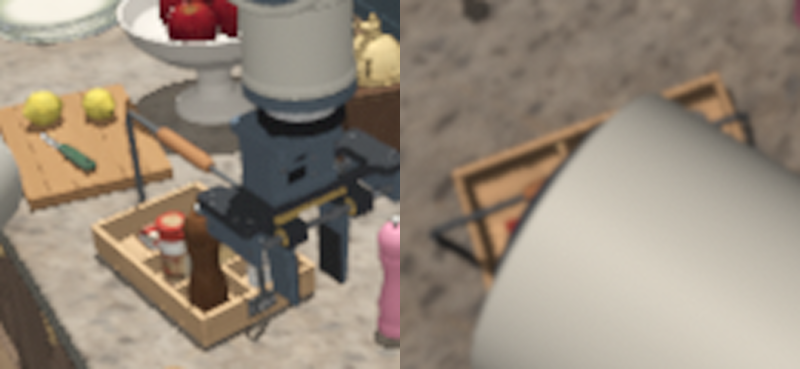

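The handle is up, but the arm hides much of both views, so I swing it to the left, clear of everything.

```bash
python3 -m handwheel '[[[0,0.038,0.01,0,0],[0,0.038,0.01,0,0],[0,0.038,0,0,0],[0,0.038,0,0,0],[0,0.038,0,0,0],[0,0.038,0,0,0],[0,0.038,0,0,0],[0,0.038,0,0,0],[0,0.038,0,0,0],[0,0.038,0,0,0]]]'
python3 -m handwheel '[[[0,0.038,0,0,0],[0,0.038,0,0,0],[0,0.038,0,0,0],[0,0.038,0,0,0],[0,0.038,0,0,0],[-0.01,0.036,0,0,0],[-0.01,0.036,0,0,0],[-0.01,0.036,0,0,0],[-0.01,0.036,0,0,0],[-0.01,0.036,0,0,0]]]'
python3 -m handwheel '[[[-0.01,0.036,0,0,0],[-0.02,0.03,0,0,0],[-0.02,0.03,0,0,0],[-0.02,0.03,0,0,0],[-0.02,0,0,0,0],[0,0,0,0,0],[0,0,0,0,0],[0,0,0,0,0],[0,0,0,0,0],[0,0,0,0,0]]]'
python3 - <<'E'
from h import *
a=snap('side','s9');b=snap('top','t9')
A=cv2.resize(a[100:220,140:270,::-1],(400,369),interpolation=cv2.INTER_CUBIC)
B=cv2.resize(b[190:310,110:240,::-1],(400,369),interpolation=cv2.INTER_CUBIC)
cv2.imwrite('pics/f9.png',np.hstack([A,B]))
E
```

```text
clock: 46.63
position: [0.3951, 0.0924, 0.324]
tcp_rot: [0.651, 0.759, 0.0, 0.0]
ft_force: [1.5, -0.3, 0.7]
width: 0.0456
grasp_force: 0.0
clock: 47.47
position: [0.344, 0.4619, 0.3239]
tcp_rot: [0.651, 0.759, 0.0, -0.0]
ft_force: [1.0, -0.6, 0.8]
width: 0.0457
grasp_force: 0.0
clock: 48.3
position: [0.257, 0.5853, 0.3238]
tcp_rot: [0.652, 0.758, 0.0, 0.0]
ft_force: [-0.1, -0.2, -0.3]
width: 0.0456
grasp_force: 0.0
```

View pics/f9.png

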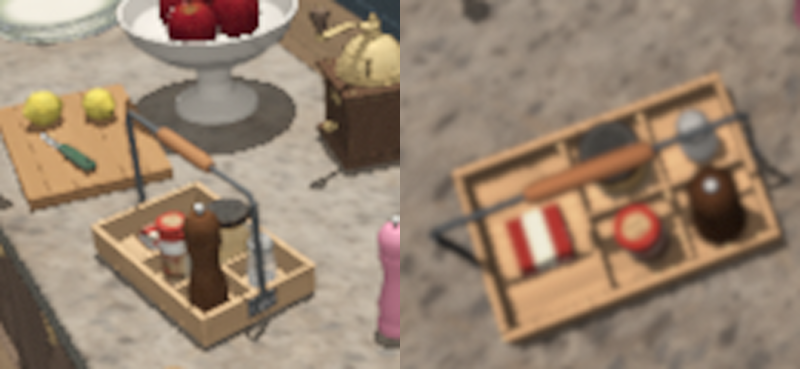

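```bash
python3 - <<'E'
from h import *
g,e=tri((171.1,245.9),(200.8,147.8))
C=np.array([plane('top',(x-400)*.325+110,y*.325+190,.05)[:2] for x,y in[(455,174),(718,75),(782,238),(508,340)]])
c=C.mean(0);u=(C[0]+C[1]-C[2]-C[3]);u/=np.linalg.norm(u)
print(g,e,c,np.arcsin((g[:2]-c)@u/.17))
E
```

```text
[0.4663 0.1803 0.2008] 0.0024 [0.46505  0.177975] 0.009534973238221011
```

The handle is at about 0.01 rad and everything is standing or lying in place. I hand the job in.

```bash
python3 -c "
from plant import r
print(r.finish_job())"
```

```text
the job is handed in; nothing more can be done
None
```

I packed the pepper mill, salt shaker, spice jar, honey jar and matchbox in the caddy and swung the handle back to about 0.01 rad from upright; no tea light was in sight, and I handed the job in at about 48 s, but no verdict came back.

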